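Park the dust cover and hold a tool holder down in the sprung cradle

TASK

Lift the orange dust cover off the sprung ring cradle and hang it by its handle on the hook of the stand, left hanging freely. Then take the tool holder with the red band from the black rack, set it taper-down in the cradle's ring and press it down until the ring is fully home on its stops. Finish while still holding it pressed down there with the fingers, and do not disturb the blue-banded holder, the spray bottle or the tub.

Things in the scene. Friction and masses are not known exactly. Their poses are not given: they have to be found in the camera images.
- cradle: Sprung ring cradle, fixed to the bench: dark steel base disc 120 mm across and 12 mm thick with a coil spring and three black stop posts (9 mm thick, tops 66 mm above the bench), carrying the sprung ring. Origin: centre of the base disc's underside, on the bench; z up. The ring's axis is the vertical line through it.
- cradle_ring (a joint): Downward travel of the ring on its spring: 0 = up (relaxed), 0.012 = fully down on the stop posts (hard stop). Preloaded: the holder's weight alone does not move it. With the holder standing in it about 1 to 2 N more starts it moving and 8 to 10 N brings it fully down; it rises again when let go.
- ring_top (a point): Centre of the ring's upper face, 92 mm above the bench when relaxed, 80 mm when fully down; moves with the ring, z up. Ring 84 mm outer diameter, 14 mm thick, straight hole of 35 mm diameter through it, free depth 80 mm below the upper face when relaxed (68 mm when down).
- cover: Orange dust cover, 150 g, at first lying on the ring. Origin: centre of the underside of its plug (26 mm diameter, z 0 to 14 mm, loose in the hole). Orange disc 92 mm diameter, z 14 to 20. On it a steel bail handle: round bar 10 mm thick along own y, centre at z = 80, y -50 to +50, its legs slanting in to the disc at y -38 and +38. The window under the bar is open along own x.
- cover_bar (a point): Middle of the handle bar's centre line, axes as the cover's (y along the bar). The bar can be pinched from above beside its middle (around y = +26 or -26 mm, closing along x), leaving the middle free for the hook.
- hook_stand: Hook stand, fixed: base plate 120 x 110 x 12 mm, white post of 16 mm diameter, 204 mm high, standing at the origin (on the bench; z up). From it a steel hook 8 mm thick runs level along the stand's own -x, axis at z = 200 mm, to x = -105 mm, then turns up to its end at x = -120, z = 222 mm (rounded, top at 226 mm, the highest point).
- hook_seat (a point): Middle of the hook's level part, on its upper side: stand's x = -75 mm, y = 0, z = 204 mm, axes as the stand's. A hung handle bar crosses the hook here, along the stand's y, its centre 5 mm above this point; the cover hangs below it. As the disc must pass under the hook, bring the handle on from the hook's tip end with the tip going through the window, then lower.
- rack: Black rack block, fixed: 80 (x) x 170 (y) x 70 mm high, with two holes of 37 mm diameter, 66 mm deep, at y = -45 and +45 mm, one tool holder in each. Origin: centre of its underside on the bench. The fingers have room on the +x and -x sides of a holder.
- red_holder: Steel tool holder with red band, 0.45 kg, upright, taper down, in one rack hole. Origin: centre of its lower tip, z up its axis. Stud 12 mm diameter to z = 14 mm, taper 18 to 31 mm diameter up to z = 62, flange 46 mm diameter z 62 to 80, round neck and nut 34 mm diameter z 80 to 125 (grip here from above), flat top. It rests on the flange's underside in rack and ring.
- red_seat (a point): Red holder: centre of the flange's underside, z = 62 mm on its axis. It lies on ring_top when seated.
- red_top (a point): Red holder: centre of its flat top, z = 125 mm on its axis.
- blue_holder: Tool holder of the same shape with a blue band, in the other hole of the rack. Leave it alone. Origin: centre of its lower tip.
- spray: White spray bottle with black trigger head, 72 mm diameter, 166 mm high, bystander. Origin: centre of its underside.
- collet_tub: Blue open tub, 80 mm diameter, 60 mm high, bystander. Origin: centre of its underside.
Not all that is in view belongs to the job. Several things have the shape of the cover; the one meant has the colours described above. Leave any yellow look-alike of the red_holder alone.

How it is judged:
On the way, in this order (a step that is already met when the one before it is completed fails the run):
1. the dust cover hangs by its handle on the hook, let go (contact force between cover and hook_stand above 0.5 N and distance between cover_bar and hook_seat below 0.05 m and z of cover in the frame of hook_seat below -0.03 m and height (world z) of cover above 0.05 m and contact force between cover and the fingers below 0.1 N and linear speed of cover below 0.08 m/s), for 0.5 s.
2. the red holder stands in the ring and the ring is pressed home (value of joint cradle_ring above 0.0095 m and horizontal distance between red_seat and ring_top below 0.005 m and z of red_seat in the frame of ring_top between -0.004 and 0.003 m and angle between red_holder's own z axis and vertical below 0.08 rad and contact force between red_holder and the fingers above 2 N), for 0.3 s.
At the end, for the whole second after the job is handed in: Red holder seated in the ring (within 5 mm sideways, 4 mm in height, lean under 0.08 rad), ring held down at least 9.5 of its 12 mm, at rest, fingers on the holder (over 2 N); cover hangs on the hook untouched, bar middle within 50 mm of the hook seat, over 50 mm above the bench (all of step 1 and all of step 2 and linear speed of red_holder below 0.02 m/s); the arm keeps its last pose, push and grip.
It fails at once if the blue holder was disturbed (distance of blue_holder from where it was at the start of the episode above 0.03 m or angle between blue_holder's own z axis and vertical above 0.4 rad).
It fails at once if the spray bottle was disturbed (distance of spray from where it was at the start of the episode above 0.03 m or angle between spray's own z axis and vertical above 0.4 rad).
It fails at once if the tub was disturbed (distance of collet_tub from where it was at the start of the episode above 0.03 m or angle between collet_tub's own z axis and vertical above 0.4 rad).
It also fails if it takes over 67 s, if anything falls off the work surface, if the arm or the gripper's body presses on something with over 40 N, if the wrist force passes 120 N, or if a joint passes its speed limit or range.

ROBOT

A 6-joint arm with a two-finger parallel gripper is mounted at the origin on the work surface. World frame = base frame: x ahead of the robot, y to its left, z up, the work surface at z = 0. Lengths are in m, angles in rad, forces in N, time in s.
With the tool pointing down it reaches from about 0.375 to 0.9 m from the base axis. Payload 3.1 kg.
Tool frame: the origin (TCP) lies between the finger pads; the fingertips stand 19 mm ahead of it and the grasp point (between the pads) is the TCP (manip.tip_reach is the distance from the TCP to the fingertips, in m); z points along the fingers, y is the line along which they close (so a half turn about z gives the same grasp; the last joint's range is limited). The gripper opens to 85 mm and grips with 20 to 120 N. Pads are 22 mm wide; open, the fingers measure 114 mm over their backs; the gripper's body (76 mm by 85 mm) begins 54 mm behind the grasp point. The pads swing forward as they close: fully open they stand 13 mm farther back than shut.
Start: joints at [-1.395, 0.527, 1.433, -0, 1.181, -0.178], TCP at [0.217, -0.586, 0.25] pointing down, gripper open.
Joint ranges: [-3.08, 3.08], [-0.75, 2.2], [0.22, 2.44], [-1.43, 4.57], [0, 2.65], [-2.85, 2.85]. Speed limits (rad/s): [2.79, 2.79, 3.14, 3.14, 3.14, 3.14].

INTERFACE

Orientations are given as a unit quaternion [w, x, y, z].
In Python, from workcell import manip, monitor, eyes, hand_in gives the robot as it stands. The module is installed in compiled form; this text tells all that it offers. Calls block until the motion is done:
- manip.move_pose(position, orientation): joint-space move of the TCP to a pose.
- manip.move_straight(position, rot=None, feed=0.15, max_force=None): straight line of the TCP; rot=None keeps the orientation; feed is the mean speed in m/s. With max_force (N) it stops when the force on the tool has changed by that much, and returns True; else False.
- manip.goto_joints(angles): joint-space move.
- manip.move_gripper(opening): finger opening in m; the grip force is fixed at half the most; returns when the fingers have stopped.
- manip.sleep(seconds).
- manip.inverse_kinematics(position, orientation): joint angles nearest the present ones, or None.
- monitor.read_state(): the state.
- eyes.camera(name): name is "scene" or "side" or "wrist"; returns a dict with "image" (420x560x3 uint8, blue, green, red), "fx", "fy", "cx", "cy" (pixels), "R" (3x3) and "t" (3): a world point X has camera coordinates R X + t. Camera axes: x right, y down, z forward; pixel columns grow to the right and rows downward; lengths in m; the calibration is good to about 2 mm. The wrist camera is an equidistant fisheye: a pixel r from the principal point sees the ray r / f radians off the axis. A picture is of the moment at which its call begins. There is no depth.
A pose or a line that the arm cannot do raises manip.PlanningError and nothing moves.
- hand_in(): hands the job in; it is judged then, once.
The state is a dict: "clock": time; "qpos": joint angles; "joint_vel": joint speeds; "joint_efforts": joint torques, N m; "position": TCP position; "ee_rot": TCP orientation; "force": force on the tool from outside, world axes, zero at the start; "ft_torque": the same for the moment, N m; "grip_width": finger opening in m; "grasp_force": force on a finger pad.
Only numpy, scipy, OpenCV 4.12 (cv2) and the standard library are available. Lean on these libraries where they do the work, as an engineer would, in place of code of your own. Each camera call takes 0.05 s, during which the arm holds its last target. There are 200 camera calls.

## Working session

There is one attempt and no reset: what is moved stays moved. The work goes in short steps, each a Python script; the robot and the scene stay as the last script left them, time stands still between calls to the robot, and variables do not carry over. Pictures are saved under pics/ and viewed, at most 10 in all, crops included, and the job is handed in when it is done.

```bash
mkdir -p pics; python3 - <<'E'
from workcell import manip, monitor, eyes
import cv2,pickle,numpy as np
d={}
for n in("scene","side","wrist"):
    c=eyes.camera(n);d[n]=c;cv2.imwrite(f"pics/{n}0.png",c["image"])
    print(n,c["fx"],c["fy"],c["cx"],c["cy"],"pos",np.round(-c["R"].T@c["t"],3),"fwd",np.round(c["R"][2],2))
pickle.dump(d,open("c0.pkl","wb"))
cv2.imwrite("pics/both0.png",cv2.resize(np.hstack([d["scene"]["image"],d["side"]["image"]]),(800,300)))
s=monitor.read_state();print(s["clock"],s["ee_rot"],s["position"],s["grip_width"])
E
```

```text
scene 483.3442770054286 483.3442770054286 288.39205245176606 218.0231744944566 pos [ 1.28  -0.093  0.772] fwd [-0.75  0.05 -0.66]
side 535.9359426353135 535.9359426353135 289.5400551731263 215.01417350325025 pos [0.1   0.81  1.112] fwd [ 0.34 -0.61 -0.71]
wrist 325.19226210127806 325.19226210127806 277.1197924690381 212.60155134591173 pos [ 0.286 -0.559  0.373] fwd [-0.27 -0.1  -0.96]
0.15 [-8.38902524e-04  9.84395135e-01  1.75970210e-01 -9.26364904e-06] [ 0.21645897 -0.58577348  0.2495428 ] 0.08541947733096865
```

View pics/scene0.png

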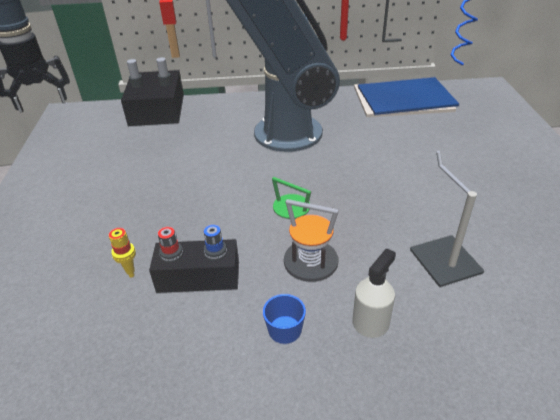

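View pics/side0.png

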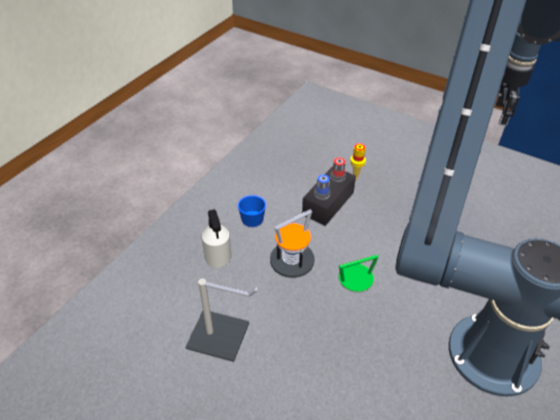

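Scene view: orange cover on the cradle at (311,230) and a green look-alike at (291,206). The red holder is at (168,240) in the rack, with blue at (213,238) and a yellow look-alike with a red band outside the rack at (121,245). The tub is at (284,318), the spray bottle at (373,300), and the hook stand has its post at (470,230) and tip at (438,152). The orange one fits the cover, and the silver holder with the red band in the rack fits the red holder. I'll confirm in an enlarged crop.

```bash
cat > h.py <<'E'
import cv2,pickle,numpy as np
def ray(c,u):
    o=-c["R"].T@c["t"]; d=c["R"].T@np.array([(u[0]-c["cx"])/c["fx"],(u[1]-c["cy"])/c["fy"],1.]); return o,d/np.linalg.norm(d)
def plane(c,u,z):
    o,d=ray(c,u); return o+d*(z-o[2])/d[2]
def tri(c1,u1,c2,u2):
    A=np.zeros((3,3));b=np.zeros(3);rs=[ray(c1,u1),ray(c2,u2)]
    for o,d in rs:
        P=np.eye(3)-np.outer(d,d);A+=P;b+=P@o
    X=np.linalg.solve(A,b);return X,[float(np.linalg.norm(np.cross(X-o,d))) for o,d in rs][0]*2
def proj(c,X):
    p=c["R"]@np.asarray(X,float)+c["t"];return np.array([c["fx"]*p[0]/p[2]+c["cx"],c["fy"]*p[1]/p[2]+c["cy"]])
def blobs(im,h0,h1,smin=120,vmin=60,amin=12):
    hsv=cv2.cvtColor(im,cv2.COLOR_BGR2HSV);m=cv2.inRange(hsv,(h0,smin,vmin),(h1,255,255))
    n,_,s,ce=cv2.connectedComponentsWithStats(m);return [(ce[i].round(1).tolist(),s[i].tolist()) for i in range(1,n) if s[i][4]>=amin]
E
python3 - <<'E'
from h import *
d=pickle.load(open("c0.pkl","rb"))
a=d["scene"]["image"];b=d["side"]["image"]
R=lambda im,x,y,w,h:cv2.resize(im[y:y+h,x:x+w],(400,300),interpolation=cv2.INTER_CUBIC)
print("crops 400x300: TL scene(260,180,120x90 s3.33) TR side(240,195,120x90) BL scene(400,140,160x120? s2.5) BR side(180,260,100x75 s4)")
top=np.hstack([R(a,260,190,120,90),R(b,240,200,120,90)]);bot=np.hstack([R(a,100,215,160,120),R(b,290,135,100,75)])
cv2.imwrite("pics/crop1.png",np.vstack([top,bot]))
cv2.imwrite("pics/crop2.png",np.hstack([cv2.resize(a[140:290,400:500],(400,600),interpolation=cv2.INTER_CUBIC),cv2.resize(b[260:380,170:270],(400,480),interpolation=cv2.INTER_CUBIC).copy() if 0 else cv2.copyMakeBorder(cv2.resize(b[260:380,170:270],(400,480),interpolation=cv2.INTER_CUBIC),0,120,0,0,cv2.BORDER_CONSTANT)]))
for n,im in(("scene",a),("side",b)):
    print(n,"orange",blobs(im,6,16,150,120),"\n red",blobs(im,0,4,130,60,8)+blobs(im,174,180,130,60,8),"\n blue",blobs(im,105,125,150,50,12))
E
```

```text
crops 400x300: TL scene(260,180,120x90 s3.33) TR side(240,195,120x90) BL scene(400,140,160x120? s2.5) BR side(180,260,100x75 s4)
scene orange [([310.2, 229.1], [290, 216, 43, 29, 801]), ([116.9, 234.7], [109, 229, 17, 10, 47]), ([119.9, 246.0], [112, 241, 17, 8, 26])] 
 red [([167.2, 11.3], [159, 0, 17, 24, 304]), ([343.7, 19.4], [340, 0, 8, 40, 246]), ([165.9, 233.1], [158, 227, 16, 12, 74]), ([121.6, 230.2], [117, 228, 8, 8, 17]), ([110.2, 233.8], [109, 230, 4, 8, 12]), ([122.1, 249.2], [114, 243, 15, 10, 71]), ([168.9, 248.9], [161, 243, 16, 11, 94])] 
 blue [([462.0, 31.6], [451, 0, 26, 65, 207]), ([406.9, 94.9], [359, 78, 99, 35, 2271]), ([211.9, 231.6], [204, 226, 16, 10, 56]), ([213.5, 246.9], [206, 241, 16, 10, 63]), ([284.1, 313.1], [263, 295, 42, 46, 1146]), ([289.4, 338.3], [286, 337, 7, 4, 13])]
side orange [([120.6, 101.1], [116, 98, 11, 7, 21]), ([58.6, 143.3], [53, 139, 13, 9, 24]), ([358.4, 156.4], [353, 155, 11, 3, 12]), ([280.1, 244.1], [277, 240, 9, 9, 18])] 
 red [([357.8, 158.2], [354, 156, 9, 4, 17]), ([339.1, 162.3], [334, 158, 11, 8, 28]), ([338.6, 172.7], [333, 170, 11, 6, 47])] 
 blue [([538.3, 109.3], [500, 41, 60, 123, 4507]), ([323.7, 179.1], [318, 175, 11, 8, 29]), ([323.8, 190.8], [320, 189, 8, 4, 22]), ([251.7, 209.9], [238, 196, 28, 31, 667])]
```

View pics/crop1.png

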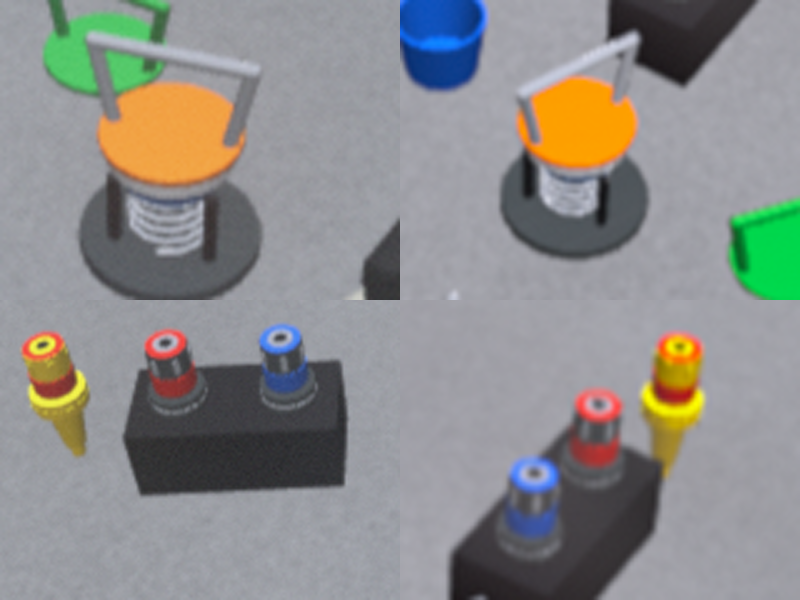

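View pics/crop2.png

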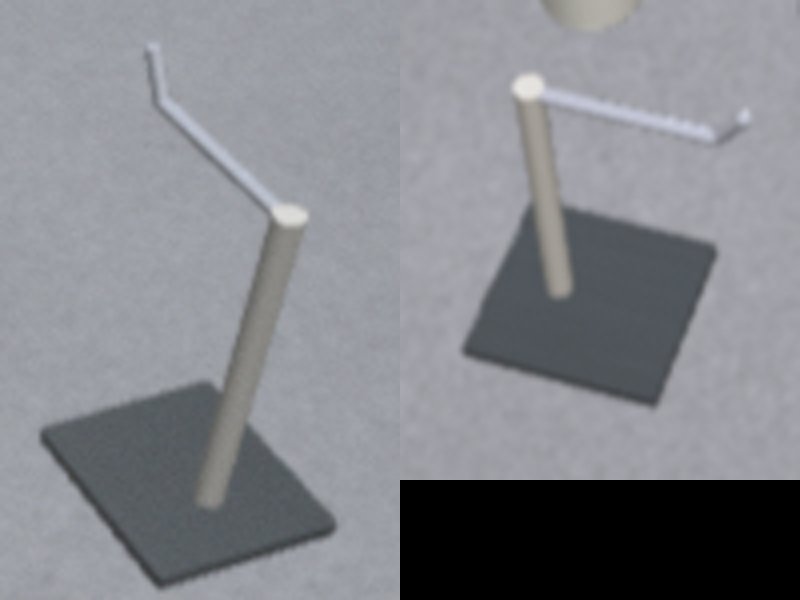

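The crops confirm both targets. The cover with the orange disc and steel bail sits on the sprung cradle. The steel red-banded holder is in the rack's -y hole, and the yellow look-alike stands outside the rack. Next I triangulate these features.

```bash
python3 - <<'E'
from h import *
np.set_printoptions(precision=4,suppress=True)
d=pickle.load(open("c0.pkl","rb"));S=d["scene"];T=d["side"]
P={"barL":((287.9,201.7),(310.2,211.7)),"barR":((336.8,211),(276.6,228.5)),
"red_top":((166,232.2),(339.75,160.75)),"blue_top":((100+281/2.5,215+37/2.5),(290+134/4,135+173/4)),"yel_top":((100+43/2.5,215+45/2.5),(290+280/4,135+46/4)),
"tip":((438,152),(256.25,289.25)),"bend":((440,165.25),(248.75,293.75)),"post":((472.5,193.75),(202.25,282)),"foot":((452.2,265.5),(210,333))}
X={}
for k,(u,v) in P.items():
    X[k],e=tri(S,u,T,v);print(k,X[k],"gap mm",round(e*1e3,1))
print("bar mid",(X["barL"]+X["barR"])/2,"len",np.linalg.norm(X["barL"]-X["barR"]),"dir deg",np.degrees(np.arctan2(*(X["barR"]-X["barL"])[[1,0]])))
h=X["bend"]-X["post"];print("hook dir",np.degrees(np.arctan2(h[1],h[0])),np.linalg.norm(h),"tip",np.linalg.norm((X["tip"]-X["post"])[:2]))
for n,c,(x,y,w,hh) in(("scene",S,(270,205,80,80)),("side",T,(262,215,60,65))):
    im=c["image"];hsv=cv2.cvtColor(im,cv2.COLOR_BGR2HSV)
    for nm,m,z in(("orange",cv2.inRange(hsv,(5,150,100),(22,255,255)),.098),("base",cv2.inRange(hsv,(0,0,0),(180,255,95)),.012)):
        k=np.zeros_like(m);k[y:y+hh,x:x+w]=m[y:y+hh,x:x+w]
        cs,_=cv2.findContours(k,0,1);p=cv2.convexHull(max(cs,key=cv2.contourArea))[:,0]
        if nm=="base":p=p[p[:,1]>np.median(p[:,1])]
        q=np.array([plane(c,u,z)[:2] for u in p])
        A=np.c_[2*q,np.ones(len(q))];s=np.linalg.lstsq(A,(q**2).sum(1),rcond=None)[0]
        print(n,nm,len(q),"c",s[:2],"r",np.sqrt(s[2]+s[:2]@s[:2]))
E
```

```text
barL [ 0.5227 -0.0417  0.1563] gap mm 4.6
barR [0.564  0.0517 0.157 ] gap mm 3.3
red_top [ 0.5609 -0.2863  0.1325] gap mm 4.5
blue_top [ 0.5648 -0.1952  0.1331] gap mm 4.3
yel_top [ 0.5434 -0.3861  0.1244] gap mm 4.5
tip [0.479 0.27  0.222] gap mm 3.9
bend [0.4951 0.2737 0.1998] gap mm 2.6
post [0.5951 0.3018 0.202 ] gap mm 4.5
foot [0.5948 0.3031 0.0057] gap mm 5.0
bar mid [0.5433 0.005  0.1566] len 0.10209247136201433 dir deg 66.18337425302792
hook dir -164.31400078393887 0.10384806633216133 tip 0.12033211810958605
scene orange 19 c [0.5488 0.0038] r 0.04508906822181588
scene base 8 c [0.5565 0.0033] r 0.05705728568251029
side orange 23 c [0.5425 0.0043] r 0.04510324416374476
side base 11 c [0.5392 0.0116] r 0.05576870484466502
```

```bash
cat >> h.py <<'E'
from scipy.spatial.transform import Rotation as Ro
def down(a):
    "tool z down, tool y at angle a (deg)"
    a=np.radians(a);y=np.array([np.cos(a),np.sin(a),0]);z=np.array([0,0,-1.]);q=Ro.from_matrix(np.c_[np.cross(y,z),y,z]).as_quat();return np.r_[q[3],q[:3]]
def st(m):
    s=m.read_state();print("t",round(s["clock"],2),"p",np.round(s["position"],4),"F",np.round(s["force"],1),"w",round(s["grip_width"],4),"gf",round(s["grasp_force"],1));return s
U=lambda a:np.array([np.cos(np.radians(a)),np.sin(np.radians(a)),0])
E
python3 - <<'E'
from h import *;from workcell import manip,monitor,eyes
g=np.array([0.5445,0.0045,0])-0.026*U(66.2);q=down(-23.8)
manip.move_pose(g+[0,0,.26],q);st(monitor)
print(manip.move_straight(g+[0,0,.157],feed=.12,max_force=8));st(monitor)
manip.move_gripper(0.0);st(monitor)
manip.move_straight(g+[0,0,.30],feed=.15);st(monitor)
d={n:eyes.camera(n) for n in("scene","side","wrist")};pickle.dump(d,open("c1.pkl","wb"))
a,b=d["scene"]["image"],d["side"]["image"]
R=lambda im,x,y:cv2.resize(im[y:y+150,x:x+150],(400,400),interpolation=cv2.INTER_CUBIC)
cv2.imwrite("pics/lift.png",np.hstack([R(a,235,120),R(b,220,130)]))
E
```

```text
t 2.47 p [ 0.5342 -0.0202  0.26  ] F [-0.1 -0.1 -0.2] w 0.0855 gf 0.0
False
t 3.48 p [ 0.5346 -0.0195  0.1576] F [0.5 1.  0.9] w 0.0852 gf 0.0
t 4.17 p [ 0.5343 -0.0194  0.1571] F [ 0.4 -0.5  0.9] w 0.0077 gf 58.4
t 5.28 p [ 0.5332 -0.0191  0.299 ] F [ 0.5  0.4 -0.8] w 0.0079 gf 58.4
```

View pics/lift.png

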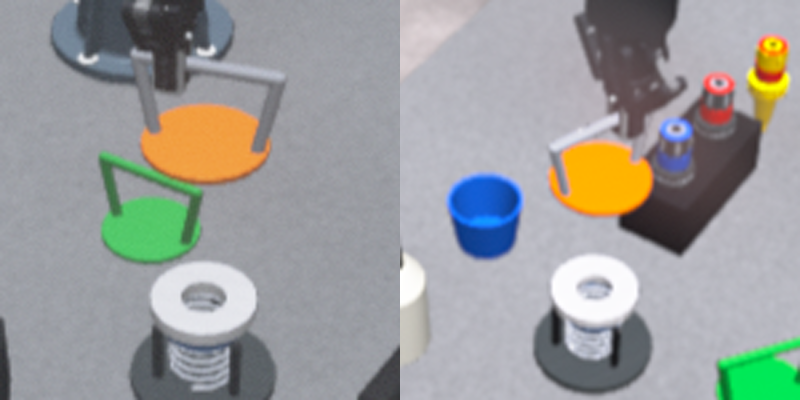

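The cover is held level and the ring is bare: hole centre at scene ≈(311.5,231.4) and side ≈(293.1,238.4). I'll check the bar end and ring numerically, then carry the cover to the hook.

```bash
python3 - <<'E'
from h import *;from workcell import manip,monitor,eyes
np.set_printoptions(precision=4,suppress=True)
d=pickle.load(open("c1.pkl","rb"));S,T=d["scene"],d["side"]
g=np.array([0.5333,-0.0191,.299]);print("barR",tri(S,(341.1,149.2),T,(277.4,186.2)),"exp",g+.076*U(66.2))
print("ring",tri(S,(311.5,231.4),T,(293.1,238.4)))
post=np.array([.595,.3025,0]);e=U(195.7);bd=U(105.7);q=down(15.7)
P=lambda r,z:post+r*e-0.026*bd+[0,0,z]
manip.move_pose(P(.190,.30),q);manip.move_straight(P(.165,.244),feed=.12);st(monitor)
d={n:eyes.camera(n) for n in("scene","side")};pickle.dump(d,open("c2.pkl","wb"))
R=lambda im,x,y:cv2.resize(im[y:y+120,x:x+120],(400,400),interpolation=cv2.INTER_CUBIC)
cv2.imwrite("pics/pre.png",np.hstack([R(d["scene"]["image"],380,100),R(d["side"]["image"],190,230)]))
E
```

```text
barR (array([0.5615, 0.0533, 0.2988]), 0.003417626954064925) exp [0.564  0.0504 0.299 ]
ring (array([0.5431, 0.0047, 0.0884]), 0.003963850549031724)
t 7.13 p [0.4435 0.2325 0.244 ] F [-0.1 -0.8 -1.6] w 0.0076 gf 58.5
```

View pics/pre.png

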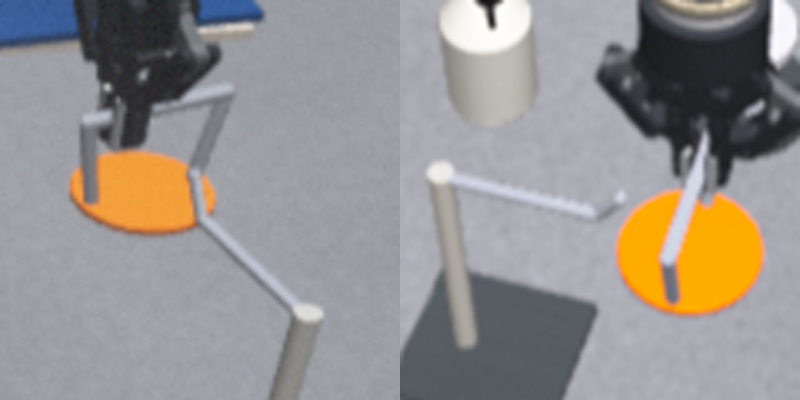

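The cover is clear of the hook, with the tip at the window (scene tip (438,152)) and the bar's +y end at scene (449.6,127), side (270.1,308.6). Next: check the bar end, run the bar on over the tip, lower it and release.

```bash
python3 - <<'E'
from h import *;from workcell import manip,monitor,eyes
np.set_printoptions(precision=4,suppress=True)
d=pickle.load(open("c2.pkl","rb"));S,T=d["scene"],d["side"]
bd=U(105.7);e=U(195.7);post=np.array([.595,.3025,0])
X,_=tri(S,(449.6,127),T,(270.1,308.6));ex=np.array([.4435,.2325,.244])+.076*bd;print(X,ex)
assert np.linalg.norm(X-ex)<.008
P=lambda r,z:post+r*e-0.026*bd+[0,0,z]
print(manip.move_straight(P(.075,.244),feed=.08,max_force=6));s=st(monitor)
print(manip.move_straight(P(.075,.206),feed=.03,max_force=4));s=st(monitor)
d={n:eyes.camera(n) for n in("scene","side")};pickle.dump(d,open("c3.pkl","wb"))
R=lambda im,x,y:cv2.resize(im[y:y+120,x:x+120],(400,400),interpolation=cv2.INTER_CUBIC)
cv2.imwrite("pics/on.png",np.hstack([R(d["scene"]["image"],400,110),R(d["side"]["image"],170,240)]))
E
```

```text
[0.4218 0.3088 0.2441] [0.4229 0.3057 0.244 ]
False
t 8.51 p [0.5292 0.2571 0.244 ] F [-0.4  0.6 -0.7] w 0.0081 gf 58.5
True
t 9.67 p [0.5297 0.2571 0.2069] F [-0.5  0.5  4.3] w 0.008 gf 59.0
```

View pics/on.png

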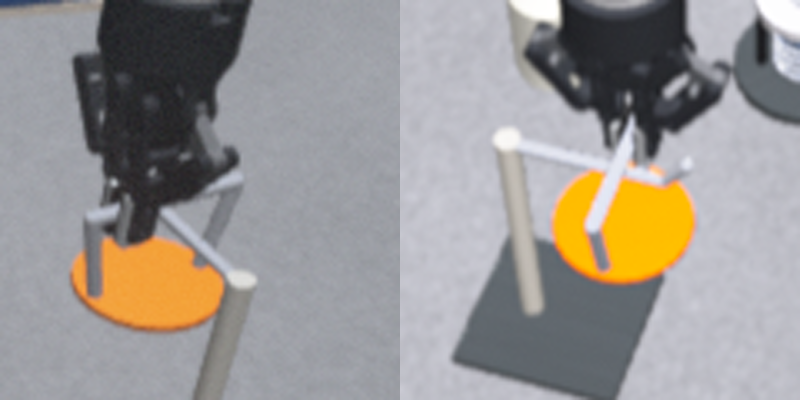

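The bar is seated across the hook with 4 N contact and the hook passes through the window. Release, back off upward and take the red holder, then look at both.

```bash
python3 - <<'E'
from h import *;from workcell import manip,monitor,eyes
p=np.array(monitor.read_state()["position"])
manip.move_gripper(.045);manip.move_straight(p+[0,0,.03],feed=.04);manip.move_straight(p+[0,0,.11],feed=.15);st(monitor)
manip.sleep(.6)
r=np.array([.562,-.2875,0]);q=down(-2.5)
manip.move_pose(r+[0,0,.25],q);manip.move_gripper(.085)
print(manip.move_straight(r+[0,0,.114],feed=.12,max_force=8));st(monitor)
manip.move_gripper(0.0);st(monitor)
print(manip.move_straight(r+[0,0,.26],feed=.12));st(monitor)
d={n:eyes.camera(n) for n in("scene","side")};pickle.dump(d,open("c4.pkl","wb"))
R=lambda im,x,y,w=120:cv2.resize(im[y:y+w*3//4,x:x+w],(400,300),interpolation=cv2.INTER_CUBIC)
a,b=d["scene"]["image"],d["side"]["image"]
cv2.imwrite("pics/red.png",np.vstack([np.hstack([R(a,400,150,160),R(b,170,250,160)]),np.hstack([R(a,90,120,200),R(b,260,80,200)])]))
E
```

```text
t 11.82 p [0.5291 0.2568 0.316 ] F [ 0.4  0.  -0.4] w 0.0449 gf 0.0
False
t 16.16 p [ 0.5625 -0.2879  0.1149] F [-0.   0.4  0.3] w 0.0847 gf 0.0
t 16.68 p [ 0.5627 -0.2877  0.1146] F [2.5 1.2 2.4] w 0.033 gf 59.4
False
t 18.05 p [ 0.5614 -0.2871  0.2589] F [ 0.2  0.2 -5.1] w 0.0328 gf 59.9
```

View pics/red.png

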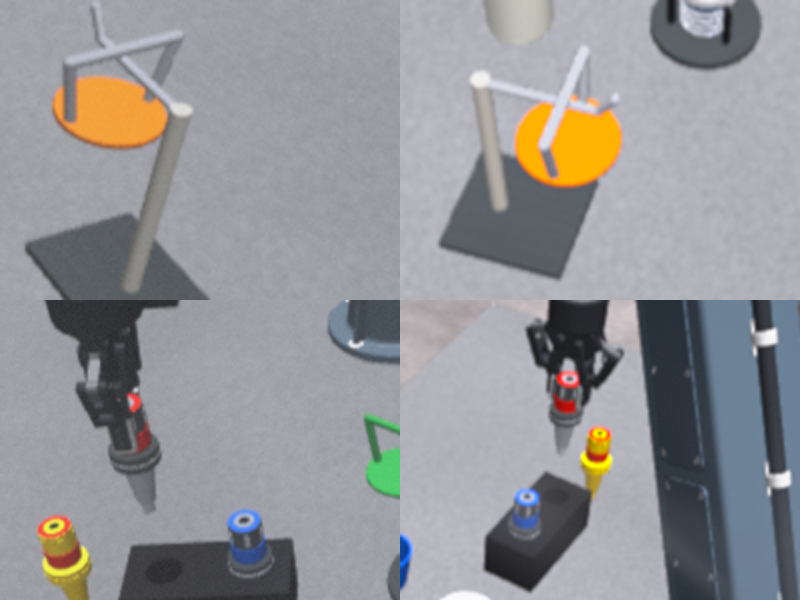

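The cover hangs freely on the hook. The red holder is upright in the fingers, and blue and yellow are untouched. I'll move over the ring and measure holder against ring in the same views, so the calibration bias cancels.

```bash
python3 - <<'E'
from h import *;from workcell import manip,monitor,eyes
np.set_printoptions(precision=4,suppress=True)
c=np.array([.545,.002,.27])
manip.move_pose(c,down(-2.5));manip.move_straight(c*[1,1,0]+[0,0,.225],feed=.1);manip.sleep(.3);s=st(monitor)
o=pickle.load(open("c1.pkl","rb"))
d={n:eyes.camera(n) for n in("scene","side")};pickle.dump(d,open("c5.pkl","wb"))
for n,(x,y,w,h) in(("scene",(285,210,52,40)),("side",(270,218,48,36))):
    C=o[n];hsv=cv2.cvtColor(C["image"],cv2.COLOR_BGR2HSV);m=cv2.inRange(hsv[y:y+h,x:x+w],(0,0,190),(180,40,255))
    cs,hi=cv2.findContours(m,cv2.RETR_CCOMP,cv2.CHAIN_APPROX_NONE)
    for k,p in enumerate(cs):
        if cv2.contourArea(p)<40:continue
        (cx,cy),ax,an=cv2.fitEllipse(cv2.convexHull(p));print(n,"outer" if hi[0][k][3]<0 else "hole",(cx+x,cy+y),ax,an,plane(C,(cx+x,cy+y),.092))
a,b=d["scene"]["image"],d["side"]["image"]
R=lambda im,x,y:cv2.resize(im[y:y+120,x:x+80],(400,600),interpolation=cv2.INTER_CUBIC)
cv2.imwrite("pics/over.png",np.hstack([R(a,272,145),R(b,253,155)]))
E
```

```text
t 20.17 p [0.5453 0.002  0.2257] F [ 1.1  0.5 -5. ] w 0.0331 gf 59.9
scene outer (310.84417724609375, 231.1813087463379) (27.776887893676758, 39.78657913208008) 91.59622955322266 [0.5481 0.0043 0.092 ]
scene hole (310.85325622558594, 230.86586952209473) (12.390584945678711, 18.267183303833008) 91.51831817626953 [0.5471 0.0044 0.092 ]
side outer (291.8204803466797, 235.9624080657959) (40.281524658203125, 71.57676696777344) 97.60916137695312 [ 0.548  -0.0002  0.092 ]
```

View pics/over.png

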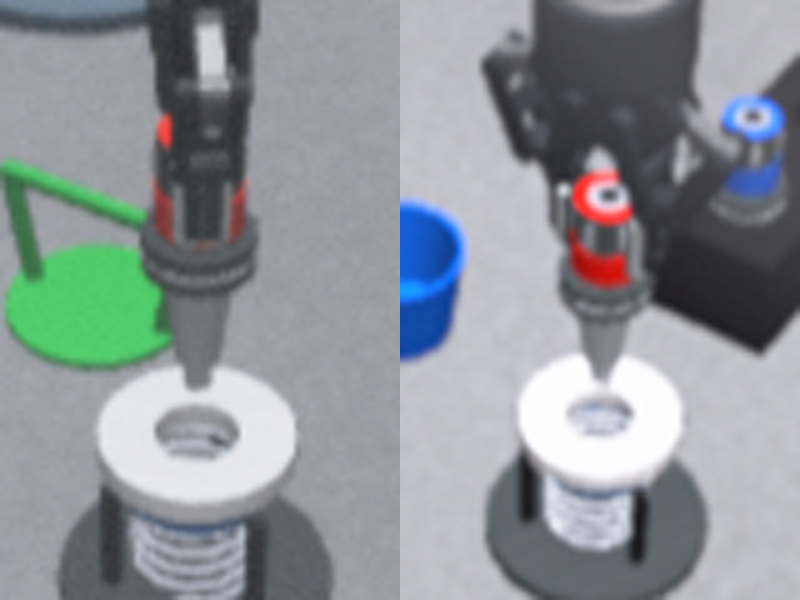

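The stud tip is at scene (311.8,221.8), side (293.6,231). The ring's hole centre is at scene (311.4,231.6), side (293,238.2), so it is nearly centred. I'll compute the offset, insert with a force guard, then press.

```bash
python3 - <<'E'
from h import *;from workcell import manip,monitor,eyes
np.set_printoptions(precision=4,suppress=True)
d=pickle.load(open("c5.pkl","rb"));S,T=d["scene"],d["side"]
tip,_=tri(S,(272+199/5,145+384/5),T,(253+203/5,155+380/5))
ring,_=tri(S,(272+197/5,145+433/5),T,(253+200/5,155+416/5))
p=np.array(monitor.read_state()["position"]);print("tip",tip,"ring",ring,"d",ring-tip,"tip-tcp",tip-p)
off=(ring-tip)*[1,1,0];assert np.linalg.norm(off)<.008
c=p*[1,1,0]+off
manip.move_straight(c+[0,0,.225],feed=.05)
print(manip.move_straight(c+[0,0,.165],feed=.05,max_force=4));st(monitor)
E
```

```text
tip [0.5431 0.0045 0.1156] ring [0.5437 0.0043 0.0884] d [ 0.0006 -0.0002 -0.0272] tip-tcp [-0.002   0.0025 -0.1098]
False
t 21.87 p [0.546  0.0018 0.1654] F [-0.2  0.2 -3.5] w 0.0331 gf 59.9
```

```bash
python3 - <<'E'
from h import *;from workcell import manip,monitor,eyes
c=np.array([.5459,.0018,0])
print(manip.move_straight(c+[0,0,.128],feed=.03,max_force=5));s=st(monitor);print(s["ft_torque"])
E
```

```text
True
t 22.8 p [0.5457 0.0018 0.1343] F [2.1 0.1 3.1] w 0.0326 gf 60.3
[-0.0495717  -0.10918707  0.01379991]
```

Contact is at the expected height (seat ≈.1367). Now press to the stops.

```bash
python3 - <<'E'
from h import *;from workcell import manip,monitor,eyes
c=np.array([.5458,.0018,0])
for z in np.arange(.132,.1179,-.002):
    h=manip.move_straight(c+[0,0,z],feed=.02,max_force=12);s=st(monitor)
    if h or s["force"][2]>18:break
manip.sleep(.5);s=st(monitor)
d={n:eyes.camera(n) for n in("scene","side")};pickle.dump(d,open("c6.pkl","wb"))
a,b=d["scene"]["image"],d["side"]["image"]
R=lambda im,x,y,w,W:cv2.resize(im[y:y+w*W[1]//W[0],x:x+w],W,interpolation=cv2.INTER_CUBIC)
cv2.imwrite("pics/press.png",np.vstack([np.hstack([R(a,262,165,100,(400,400)),R(b,240,175,100,(400,400))]),np.hstack([R(a,400,150,160,(400,200)),R(b,170,255,160,(400,200))])]))
E
```

```text
t 23.07 p [0.5459 0.0019 0.1322] F [-0.8  1.4  3.9] w 0.0328 gf 60.7
t 23.32 p [0.5458 0.0018 0.1301] F [-1.8  0.8  5.1] w 0.0328 gf 60.8
t 23.57 p [0.5459 0.0018 0.1282] F [-1.3  0.8  5.6] w 0.0329 gf 60.9
t 23.82 p [0.5459 0.0018 0.1264] F [-2.3  1.2  6.6] w 0.0329 gf 60.9
t 24.07 p [0.5459 0.0019 0.1246] F [-1.5  1.9  9.4] w 0.0327 gf 61.6
t 24.32 p [0.5459 0.0018 0.1244] F [-4.7  0.8 19.9] w 0.0325 gf 62.8
t 24.82 p [0.5459 0.0018 0.1244] F [-5.1  1.5 19.8] w 0.0327 gf 62.8
```

View pics/press.png

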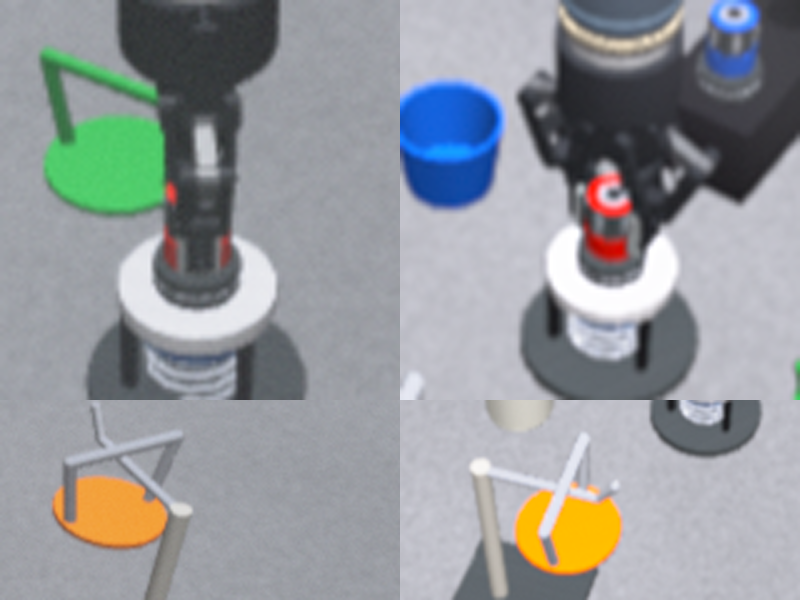

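The stop was hit at .1245, i.e. 12 mm of travel, and the force jumped to a steady 20 N. The holder stands upright and flush on the ring, and the cover still hangs on the hook. Handing in while pressed.

```bash
python3 -c "
from workcell import hand_in
print(hand_in())"
```

```text
the job is handed in; nothing more can be done
None
```

I handed the job in at about 25 s with the cover hanging free on the hook and the red holder held pressed on the ring's stops at about 20 N; the blue holder, spray bottle and tub were not touched, and no verdict came back.

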